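# Lock a coffee grinder's grind collar with its index pin

## Robot

A 6-joint arm with a two-finger parallel gripper is mounted at the origin on a cart in front of the work surface, level with it; the furniture and walls round the work are solid. World frame = base frame: x ahead of the robot, y to its left, z up, the work surface at z = 0. Lengths are in m, angles in rad, forces in N, time in s.
With the tool pointing down it reaches from about 0.3 to 0.875 m from the base axis. Payload 6.4 kg.
Tool frame: the origin (TCP) lies midway between the tips of the shut fingers; the grasp point (between the pads) lies grasp_offset behind it (grasp_offset is the distance from the TCP to the grasp point, in m); z points along the fingers, y is the direction in which the jaws open and shut (so a half turn about z gives the same grasp; the last joint's range is limited). The gripper opens to 85 mm and grips with 20 to 120 N. Pads are 22 mm wide; open, the fingers measure 114 mm over their backs; the gripper's body (76 mm by 85 mm) begins 54 mm behind the grasp point. The pads swing forward as they close: fully open they stand 13 mm farther back than shut.
Start: joints at [1.082, 0.181, 1.607, -0, 1.354, -0.206], TCP at [0.16, 0.552, 0.231] pointing down, gripper open.
Joint ranges: [-2.99, 2.99], [-0.89, 2.07], [0.3, 2.58], [-1.14, 4.28], [0, 2.63], [-3.12, 3.12]. Speed limits (rad/s): [2.57, 2.57, 3.01, 3.14, 3.14, 3.14].

## Interface

Orientations are given as a unit quaternion [w, x, y, z].
In Python, from workcell import get_state, camera, camera_model, sign_off, silhouettes, grasp_offset gives the robot as it stands.
- The arm moves only by the tool step_arm, never from a script. Its argument "increments" is one flat list of numbers, 4 for each row, row after row: the shift along the tool's x, y, z in m, then the turn about the tool's z in degrees. A call has 1 to 20 rows; each row is the pose to reach, as a shift and turn from the pose commanded when the call began, along the tool's axes at that moment; what a row does not reach only later rows make up. A row lasts 1/10 s, in which the tool goes at most 50 mm and 8.59 degrees, less where a joint would pass 70% of its speed; a pose out of reach is approached as far as the arm can. A call with a gripper value outside its range is refused whole. "grip" is the opening, from -1 (shut) to 1 (fully open), set as the call begins (left out, the last holds). The fingers move at their own pace and stop on an object; "squeeze" is the grip in N (left out, the last holds). Time passes only in rows, so rows that repeat a pose let the fingers close. It gives the time, the measured TCP pose, the force and the opening at its end, in the units of the state.
- get_state(): the state, without advancing time (a new reading comes with each control period).
- camera(name): name is "side" or "top" or "wrist"; returns (picture, depth): 480x640x3 uint8, red, green, blue; 480x640 float32, m along the optical axis (not along the pixel's ray), 0 where there is no reading.
- camera_model(name): a dict with "fx", "fy", "cx", "cy" (pixels), "rvec" (rotation vector, rad) and "tvec" (3), from world to camera coordinates, as OpenCV has them. Camera axes: x right, y down, z forward; pixel columns grow to the right and rows downward; lengths in m; the calibration is good to about 2 mm. A picture is of the moment at which its call begins: read the wrist's pose just before it. camera_model takes no time and is no camera call; for the wrist camera it gives the pose at the moment of the call.
- sign_off(): hands the job in, once; it reports no verdict.
Trained networks look in the newest picture that a camera, given by its name, has taken for a name from the list of things; names that differ only in an ending like _2 or _b are one class to them, and where a whole thing is asked for, a point or a joint stands for the part that bears it (a point fixed in the world has none). Each returns a list of dicts, best first, with "p" (0 to 1); they miss things now and then, are a little off and sometimes report something else, mostly with a low value. They report only what shows in the picture. A call takes as long as a camera call.
- silhouettes(camera, thing): "pixels" (480x640 bool, what is visible of it) and "bbox" ([left, top, right, bottom] in pixels, round what is visible of it).
The state is a dict: "time": time; "joints": joint angles; "joint_vel": joint speeds; "effort": joint torques, N m; "eef_pos": TCP position; "eef_rot": TCP orientation; "wrist_force": force on the tool from outside, world axes, zero at the start; "wrist_torque": the same for the moment, N m; "grip_width": finger opening in m.
Only numpy, scipy, OpenCV 4.12 (cv2) and the standard library are available. Lean on these libraries where they do the work, as an engineer would, in place of code of your own. Each camera call takes 0.05 s, during which the arm holds its last target. There are 200 camera calls.

## Task

The coffee grinder's hopper is off for cleaning and its grind collar has been turned off its click stop. Turn the collar by its throat until you feel it click with one of its holes under the lug, then take the lock pin from the wooden parts block and push it through the lug and the collar until its head sits fully down on the lug, and let go. Never force the pin against the collar, for it bends easily, and leave the hopper and the mug where they stand.

Things in the scene. Friction and masses are not known exactly. Their poses are not given: they have to be found in the camera images.
- lock_pin: steel pin, 62 mm long, 0.06 kg: round shank, 8 mm wide, 44 mm long, its lowest 5 mm tapering to a 4.4 mm nose; on top a knurled round head to grip, 18 mm wide and 18 mm high. Origin: centre of the nose tip; z runs up the pin. It starts upright in a bore of the parts block, the underside of its head 18 mm above the block's top. More than 18 N against the collar, sideways or down, bends it
- parts_block: wooden block 100 x 54 x 34 mm that cannot be moved, with four low screws (5 mm high) at one end. Origin: centre of its underside; its long side lies along its x; the pin's bore (9 mm wide, 26 mm deep) is at x = +26 mm, y = 0
- grinder: black coffee grinder, round, 157 mm in diameter, cannot be moved; a drawer at its front (own -x), an aluminium lug at its left (own +y). Origin: centre of its underside; z is the collar's axis. The collar's flange lies flush in its top, 125 mm up
- lug_hole (a point): centre of the upper mouth of the lug's guide hole, in the lug's flat top, 143 mm above the table, 60 mm from the collar's axis towards the grinder's own +y. The lug, 26 mm wide and 16 mm thick, reaches over the collar 2 mm above it. The guide hole is 9.5 mm wide and goes straight down. Pin fully home: head on the lug, nose tip 44 mm below this point
- clip (a point): mouth of a spring clip inside the lug's guide hole, 5 mm below the lug's top. The pin's nose spreads it, which takes 3 to 10 N of push; from then on the pin needs 2 to 5 N to slide and stays where it is let go, it does not fall by its own weight. The clip holds the locked pin
- bearing: fixed bearing that carries the aluminium grind collar; origin and axes are the grinder's and do NOT turn. The collar turns about the vertical axis, either way and without end, against a stiff drag of about 1 N m, and stays where it is left. Its angle is not measured: it must be felt or seen. A pin that meets it off a hole cannot push it round and bends
- flange (a point): centre of the collar flange's top face, on its axis, 125 mm above the table; does not turn. The flange is 144 mm wide, 10 mm thick, with six through holes, 10.5 mm wide, 60 degrees apart, on the lug hole's radius; any will do, none starts under the lug. A sprung ball below clicks into a hole just when one is under the lug: the drag falls over the last 5 degrees, then jumps by 0.3 N m or more
- throat (a point): a point on the collar's axis at the height to grip the collar's throat, 162 mm above the table; it does not turn. The throat is a knurled round tube, 50 mm in diameter, standing from 125 mm to 175 mm above the table, that turns with the flange
- hopper: dark clear hopper of the grinder, standing upside down, 129 mm wide and 122 mm high, loose. Origin: centre of its underside
- mug: white tea mug, 83 mm wide and 94 mm high, handle not counted, loose. Origin: centre of its underside

How it is judged:
On the way:
1. the pin's nose is in the lug's guide hole, at least 10 mm below the lug's top (z of lock_pin in the frame of lug_hole below -0.01 m and horizontal distance between lock_pin and lug_hole below 0.004 m), for 0.1 s.
At the end, for the whole second after the job is handed in: The pin stands upright through lug and collar with its head down on the lug: nose tip at least 42.5 mm below the lug's top and within 4 mm of the hole's axis, tilt under 0.1 rad, at rest (z of lock_pin in the frame of lug_hole below -0.0425 m and horizontal distance between lock_pin and lug_hole below 0.004 m and angle between lock_pin's own z axis and vertical below 0.1 rad and linear speed of lock_pin below 0.02 m/s); the robot touches nothing.
It fails at once if the pin and the collar are forced against each other with more than 18 N (contact force between lock_pin and bearing above 18 N).
It fails at once if the hopper or the mug is shifted by more than 25 mm (distance of any of hopper, mug from where it was at the start of the episode above 0.025 m).
It also fails if it takes over 72 s, if anything falls off the work surface, if the arm or the gripper's body presses on something with over 40 N, if the wrist force passes 120 N, or if a joint passes its speed limit or range.

## Working session

There is one attempt and no reset: what is moved stays moved. The work goes in short steps, Python scripts to look and compute and a tool call to move; the robot and the scene stay as the last step left them, time stands still between calls to the robot, and variables do not carry over. Pictures are saved under pics/ and viewed, about 8 in all and at most 12, crops included, and the job is handed in when it is done.

Besides the shell and the picture viewer there is one more tool, called after "Call:" as name(argument=value, ...) on one line, values as JSON. step_arm: Moves the arm, as the interface text tells. Its arguments: {"type":"object","properties":{"increments":{"type":"array"},"grip":{"type":"number"},"squeeze":{"type":"number"}},"required":["increments"]}

```bash
mkdir -p pics
cat > h.py <<'E'
import numpy as np, cv2
from workcell import *
def cam(n):
    m=camera_model(n); K=np.array([[m['fx'],0,m['cx']],[0,m['fy'],m['cy']],[0,0,1.]])
    R=cv2.Rodrigues(np.array(m['rvec'],float))[0]; return K,R,np.array(m['tvec'],float)
def pts(n,depth,model=None):
    K,R,t=model or cam(n); v,u=np.mgrid[:480,:640]
    c=np.stack([(u-K[0,2])/K[0,0]*depth,(v-K[1,2])/K[1,1]*depth,depth],-1)
    return (c-t)@R
def proj(n,P,model=None):
    K,R,t=model or cam(n); c=np.atleast_2d(P)@R.T+t; return (c@K.T)[:,:2]/c[:,2:]
def ray(n,uv,z,model=None):
    K,R,t=model or cam(n); d=R.T@np.linalg.solve(K,[uv[0],uv[1],1]); o=-R.T@t
    return o+d*(z-o[2])/d[2]
def save(img,name): cv2.imwrite('pics/'+name,cv2.cvtColor(np.ascontiguousarray(img),cv2.COLOR_RGB2BGR))
E
python3 - <<'E'
from h import *
print(get_state(),grasp_offset)
ims=[]
for n in ['top','side']:
    im,d=camera(n); save(im,n+'0.png'); P=pts(n,d); np.save(n+'P.npy',P)
    print(n,camera_model(n), 'cam pos',-cam(n)[1].T@cam(n)[2])
    for th in ['lock_pin','parts_block','grinder','lug_hole','flange','throat','hopper','mug']:
        for r in silhouettes(n,th)[:2]:
            m=r['pixels']&(d>0); q=P[m]
            print(n,th,round(r['p'],2),np.round(r['bbox']),np.round(np.median(q,0),3) if len(q) else '',np.round(np.percentile(q,[2,98],axis=0),3).tolist() if len(q) else '')
E
```

```text
{'time': 0.0, 'joints': array([ 1.08173990e+00,  1.81562577e-01,  1.60795501e+00,  8.89817689e-06,
        1.35377759e+00, -2.06324684e-01]), 'joint_vel': array([ 6.19080977e-04,  7.02534124e-04, -1.23464121e-03, -4.28767974e-04,
       -4.93694394e-05, -4.99989019e-04]), 'effort': array([-2.27805674e-05, -4.44883811e+01, -3.51330221e+01, -2.78065872e-04,
        9.31193208e-03,  1.36775949e-05]), 'eef_pos': array([0.16015794, 0.55170335, 0.23039764]), 'eef_rot': array([-2.94131483e-04,  1.40896394e-01,  9.90023980e-01, -7.98841861e-04]), 'wrist_force': array([ 0.03992835, -0.16542515, -0.89920943]), 'wrist_torque': array([-0.00151865,  0.04794904, -0.04573526]), 'grip_width': 0.08579169952479347} 0.0187
top {'fx': 553.5057275838965, 'fy': 553.5057275838965, 'cx': 326.66495341399946, 'cy': 236.54215806427385, 'rvec': array([ 2.02295035, -1.57473836,  0.54768166]), 'tvec': array([-0.15607671,  0.47628711,  1.20915291])} cam pos [-0.32401046 -0.23934996  1.24538706]
top lock_pin 0.54 [218. 224. 226. 237.] [0.53  0.271 0.065] [[0.522, 0.263, 0.009], [0.567, 0.3, 0.074]]
top parts_block 
[... 1293 characters left out ...]
6, -0.198, 0.01], [0.577, -0.061, 0.172]]
side lug_hole 0.55 [322. 192. 395. 269.] [ 0.495 -0.097  0.103] [[0.417, -0.196, 0.012], [0.575, -0.061, 0.172]]
side flange 0.75 [328. 192. 389. 227.] [ 0.5   -0.133  0.126] [[0.438, -0.212, 0.121], [0.569, -0.082, 0.175]]
side throat 0.69 [327. 192. 383. 228.] [ 0.501 -0.134  0.126] [[0.441, -0.203, 0.122], [0.569, -0.089, 0.175]]
side throat 0.68 [321. 191. 396. 267.] [ 0.495 -0.097  0.102] [[0.416, -0.196, 0.011], [0.576, -0.061, 0.172]]
side hopper 0.62 [360. 169. 394. 216.] [ 0.463 -0.379  0.077] [[0.416, -0.431, 0.009], [0.515, -0.353, 0.121]]
side mug 0.72 [171. 331. 246. 401.] [0.689 0.322 0.058] [[0.647, 0.269, 0.007], [0.754, 0.35, 0.094]]
```

Run:
```python
import cv2,numpy as np
a=cv2.imread('pics/top0.png')[160:345,200:500]; b=cv2.imread('pics/side0.png')[160:410,160:410]
a=cv2.resize(a,(600,370),interpolation=cv2.INTER_CUBIC)
cv2.imwrite('pics/t1.png',cv2.resize(cv2.imread('pics/top0.png')[220:320,330:410],(640,800))[:600])
b=cv2.resize(b,(600,600),interpolation=cv2.INTER_CUBIC)
cv2.imwrite('pics/s1.png',b)
cv2.imwrite('pics/t1.png',a)
```

```text
(no output)
```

View pics/s1.png

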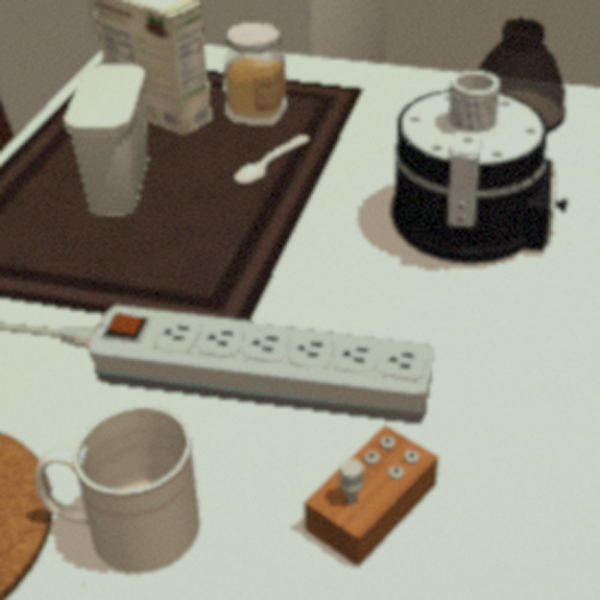

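View pics/t1.png

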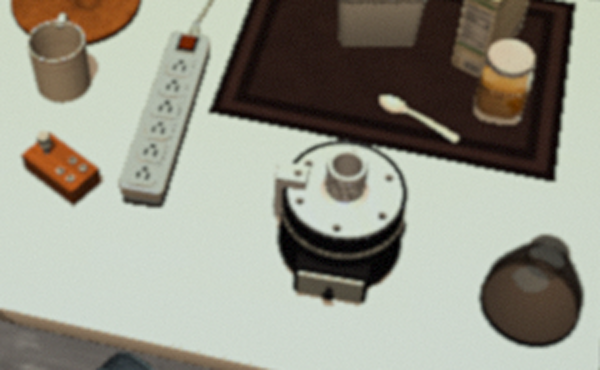

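The side view shows the pin at the far-left end of the block, with the screws at the other end. The lug is at the grinder's left and the collar holes are visible in both views. Next I refine the positions and check the wrist camera's mounting.

```bash
cat >> h.py <<'E'
from scipy.spatial.transform import Rotation as Ro
from scipy.optimize import least_squares
def tool():
    s=get_state(); return s,np.array(s['eef_pos']),Ro.from_quat(s['eef_rot'],scalar_first=True).as_matrix()
def circ(xy,r=None):
    c0=xy.mean(0)
    f=(lambda p:np.hypot(*(xy-p[:2]).T)-r) if r else (lambda p:np.hypot(*(xy-p[:2]).T)-p[2])
    return least_squares(f,[*c0] if r else [*c0,.05],loss='soft_l1',f_scale=.001).x
E
python3 - <<'E'
from h import *
s,p,R=tool(); K,Rc,t=cam('wrist'); c=-Rc.T@t
print('cam in tool',R.T@(c-p),'\ncam axes in tool\n',(R.T@Rc.T).round(3),K[0,0])
for n in ['top','side']:
    P=np.load(n+'P.npy').reshape(-1,3); w=(abs(P[:,0]-.5)<.1)&(abs(P[:,1]+.15)<.1)
    th=P[w&(P[:,2]>.169)&(P[:,2]<.18)]; print('throat top',n,len(th),circ(th[:,:2],.0235))
    fl=P[w&(abs(P[:,2]-.125)<.003)]; print('flange mean',fl[:,:2].mean(0),fl[:,:2].min(0),fl[:,:2].max(0))
    lg=P[w&(abs(P[:,2]-.143)<.005)]; print('lug',len(lg),np.median(lg,0), lg.min(0),lg.max(0))
    b=P[(abs(P[:,2]-.034)<.004)&(abs(P[:,0]-.515)<.08)&(abs(P[:,1]-.25)<.08)][:,:2].astype(np.float32)
    print('block',cv2.minAreaRect(b))
    q=P[(P[:,2]>.055)&(P[:,2]<.09)&(abs(P[:,0]-.53)<.03)&(abs(P[:,1]-.27)<.03)]; print('pin',len(q),np.median(q,0))
E
```

```text
cam in tool [ 7.55768034e-02 -2.42188820e-05 -1.43752442e-01] 
cam axes in tool
 [[ 0.002 -0.955 -0.296]
 [ 1.     0.002  0.   ]
 [ 0.001 -0.296  0.955]] 390.5916039583003
throat top top 140 [ 0.50268684 -0.15027465]
flange mean [ 0.49512051 -0.15537714] [ 0.42464466 -0.22851911] [ 0.58236089 -0.06472637]
lug 212 [ 0.49917034 -0.09216566  0.14235615] [ 0.47813973 -0.17530907  0.13819705] [ 0.52706495 -0.06222887  0.14765209]
block ((0.5201059579849243, 0.24798902869224548), (0.1035999208688736, 0.05579439550638199), 63.37660217285156)
pin 46 [0.52909272 0.27054503 0.06732385]
throat top side 131 [ 0.504776 -0.147398]
flange mean [ 0.50259911 -0.13681164] [ 0.42747675 -0.22049541] [ 0.58318406 -0.05908203]
lug 186 [ 0.50159712 -0.09270865  0.14292721] [ 0.48051967 -0.14236347  0.13816385] [ 0.5277268  -0.05963103  0.14798158]
block ((0.5220811367034912, 0.24968864023685455), (0.10229372978210449, 0.05589431896805763), 63.60917663574219)
pin 117 [0.53313372 0.27713118 0.06847766]
```

Call:
step_arm(increments=[-0.522,-0.569,-0.05,74,-0.522,-0.569,-0.05,74,-0.522,-0.569,-0.05,74,-0.522,-0.569,-0.05,74,-0.522,-0.569,-0.05,74,-0.522,-0.569,-0.05,74,-0.522,-0.569,-0.05,74,-0.522,-0.569,-0.05,74,-0.522,-0.569,-0.05,74,-0.522,-0.569,-0.05,74,-0.522,-0.569,-0.05,74,-0.522,-0.569,-0.05,74,-0.522,-0.569,-0.05,74,-0.522,-0.569,-0.05,74,-0.522,-0.569,-0.05,74,-0.522,-0.569,-0.05,74,-0.522,-0.569,-0.05,74,-0.522,-0.569,-0.05,74,-0.522,-0.569,-0.05,74], grip=1)

```text
time: 2.8
eef_pos: [0.5025, -0.1388, 0.2811]
eef_rot: [-0.0, 0.708, 0.706, 0.0]
wrist_force: [-0.1, -0.7, -0.2]
grip_width: 0.0853
```

Run:
```python
from h import *
s,p,R=tool(); M=cam('wrist'); print(p,R.round(3),s['time'],s['wrist_force'],s['wrist_torque'])
im,d=camera('wrist'); save(im,'w1.png'); P=pts('wrist',d,M); np.savez('w1.npz',P=P,K=M[0],R=M[1],t=M[2])
Q=P.reshape(-1,3); w=(abs(Q[:,0]-.503)<.1)&(abs(Q[:,1]+.149)<.1)
th=Q[w&(Q[:,2]>.171)&(Q[:,2]<.18)]; print('throat',len(th),circ(th[:,:2],.0235))
lg=Q[w&(abs(Q[:,2]-.143)<.004)&(Q[:,1]>-.12)]; print('lug',cv2.minAreaRect(lg[:,:2].astype(np.float32)),np.median(lg,0))
fl=Q[w&(abs(Q[:,2]-.125)<.002)]; print(len(fl),np.median(fl,0))
```

```text
[ 0.50246186 -0.13880336  0.28112744] [[ 0.003  1.    -0.   ]
 [ 1.    -0.003  0.001]
 [ 0.001 -0.    -1.   ]] 2.8 [-0.13330319 -0.67145436 -0.24692922] [0.01786895 0.03656624 0.02368286]
throat 1783 [ 0.50524521 -0.14949155]
lug ((0.5020110011100769, -0.08245867490768433), (0.025961952283978462, 0.04003900662064552), 2.783172845840454) [ 0.50151905 -0.08038956  0.14405994]
18393 [ 0.50595131 -0.14291313  0.12609115]
```

View pics/w1.png

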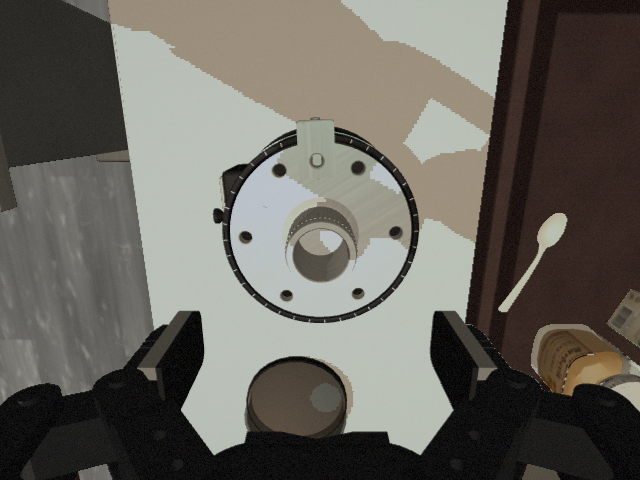

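The wrist view shows the lug at (316,145) with its guide hole at about (317,160). The six collar holes are at (279,170), (358,168), (245,237), (396,232), (287,295) and (358,293), so the two nearest lie roughly 30° either side of the lug. I'll fit this accurately.

```bash
cat > holes.py <<'E'
from h import *
def fit(img,M,c0,holes):
    g=cv2.cvtColor(img,cv2.COLOR_RGB2GRAY); out=[]
    for u,v in holes:
        u,v=int(u),int(v); w=g[v-11:v+12,u-11:u+12].astype(float); th=(np.percentile(w,5)+np.percentile(w,70))/2
        n,l,st,ce=cv2.connectedComponentsWithStats((w<th).astype(np.uint8))
        k=min(range(1,n),key=lambda i:np.hypot(*(ce[i]-11))-.02*st[i,4])
        out.append([st[k,0]+st[k,2]/2-.5+u-11,st[k,1]+st[k,3]/2-.5+v-11])
    X=np.array([ray(None,o,.125,M)[:2] for o in out])
    # model: centre + 60mm radius + phase
    def f(p):
        e=X-p[:2]; a=np.arctan2(e[:,1],e[:,0])-p[2]; a-=np.round(a/(np.pi/3))*np.pi/3
        return np.r_[(np.hypot(*e.T)-.06),.06*a]
    r=[least_squares(f,[*c0,q]) for q in np.radians([5,25,45])]; r=min(r,key=lambda z:z.cost)
    return r.x[:2],np.degrees(r.x[2])%60,r.fun*1000,np.array(out)
E
python3 - <<'E'
from holes import *
z=np.load('w1.npz'); M=(z['K'],z['R'],z['t'])
im=cv2.cvtColor(cv2.imread('pics/w1.png'),cv2.COLOR_BGR2RGB)
c,ph,res,o=fit(im,M,[.503,-.149],[(279,170),(358,168),(245,237),(396,232),(287,295),(358,293)])
print(c,'phase',ph,res.round(1),o.tolist())
# flange edge circle
L=ray(None,(317,160),.143,M); print('lug hole',L,'bearing deg',np.degrees(np.arctan2(*(L[:2]-c)[::-1])),np.hypot(*(L[:2]-c)))
Q=z['P'].reshape(-1,3); l=Q[(abs(Q[:,2]-.144)<.003)&(Q[:,1]>-.11)&(abs(Q[:,0]-.502)<.03)]
for a in (-.1,-.095,-.09,-.085,-.08,-.075,-.07):
    k=l[abs(l[:,1]-a)<.002]; print(a,k[:,0].min(),k[:,0].max(),end=' | ')
th=Q[(Q[:,2]>.171)&(Q[:,2]<.18)&(abs(Q[:,0]-.503)<.05)&(abs(Q[:,1]+.149)<.05)]; print(cv2.minEnclosingCircle(th[:,:2].astype(np.float32)))
cv2.imwrite('pics/w1c.png',cv2.resize(cv2.imread('pics/w1.png')[110:330,210:430],(600,600),interpolation=cv2.INTER_NEAREST))
E
```

```text
[ 0.50512048 -0.15016839] phase 1.6433814072209547 [ 0.2 -0.  -0.1 -0.   0.3  0.2 -0.1 -0.   0.   0.1 -0.1  0.1] [[278.5, 169.5], [357.5, 167.5], [245.0, 236.5], [395.0, 232.0], [285.5, 295.0], [357.5, 293.0]]
lug hole [ 0.50288163 -0.09006502  0.143     ] bearing deg 92.13327588142094 0.060145053597144324
-0.1 0.4900001648263399 0.5157764182011274 | -0.095 0.490076134959419 0.5156684942628634 | -0.09 0.48942851793880365 0.5149393458305703 | -0.085 0.48946962510947944 0.5148618641196814 | -0.08 0.4888638897316543 0.5148183250361602 | -0.075 0.48894798519797406 0.5147394789211204 | -0.07 0.4883605026098883 0.5139972195700356 | ((0.5053581595420837, -0.14971312880516052), 0.024594590067863464)
```

Call:
step_arm(increments=[-0.011,0.003,0.04,0,-0.011,0.003,0.08,0,-0.011,0.003,0.11,0,-0.011,0.003,0.13,0,-0.011,0.003,0.141,0,-0.011,0.003,0.141,0,-0.011,0.003,0.141,0])

```text
time: 3.55
eef_pos: [0.5065, -0.1507, 0.1414]
eef_rot: [0.001, 0.708, 0.706, 0.0]
wrist_force: [0.4, 0.0, 0.4]
grip_width: 0.0857
```

Call:
step_arm(increments=[0,0,0,0,0,0,0,0,0,0,0,0,0,0,0,0,0,0,0,0,0,0,0,0,0,0,0,0,0,0,0,0], grip=-1, squeeze=110)

```text
time: 4.35
eef_pos: [0.5053, -0.1512, 0.142]
eef_rot: [-0.0, 0.708, 0.706, -0.001]
wrist_force: [-8.5, 2.1, 11.9]
grip_width: 0.0479
```

Run:
```python
from h import *
s,p,R=tool();print(s['time'],p,s['wrist_force'],s['wrist_torque'],s['grip_width'],s['joints'])
```

```text
4.35 [ 0.50531477 -0.15122926  0.14197094] [-8.54608312  2.08211355 11.89633295] [0.15456424 1.21028784 0.03926543] 0.04788723531208552 [-5.15271089e-01  1.76471758e-01  1.80529672e+00 -1.33086681e-03
  1.16046827e+00 -5.11446504e-01]
```

Call:
step_arm(increments=[0,-0.001,0,4,0,-0.001,0,8,0,-0.001,0,12,0,-0.001,0,16,0,-0.001,0,20,0,-0.001,0,20])

```text
time: 4.95
eef_pos: [0.5049, -0.1512, 0.142]
eef_rot: [0.001, 0.82, 0.572, -0.0]
wrist_force: [-5.9, 0.3, 9.5]
grip_width: 0.048
```

```bash
cat > st.py <<'E'
from h import *
s,p,R=tool();print(s['time'],p.round(4),'yaw',np.degrees(np.arctan2(R[1,0],R[0,0])).round(2),'F',s['wrist_force'].round(1),'T',s['wrist_torque'].round(2),'eff6',s['effort'].round(2)[5],s['grip_width'].round(4))
E
python3 st.py
```

```text
Traceback (most recent call last):
  File "st.py", line 2, in <module>
    s,p,R=tool();print(s['time'],p.round(4),'yaw',np.degrees(np.arctan2(R[1,0],R[0,0])).round(2),'F',s['wrist_force'].round(1),'T',s['wrist_torque'].round(2),'eff6',s['effort'].round(2)[5],s['grip_width'].round(4))
                                                                                                                                                                                             ^^^^^^^^^^^^^^^^^^^^^
AttributeError: 'float' object has no attribute 'round'
```

Call:
step_arm(increments=[0,0,0,2,0,0,0,2])

```text
time: 5.15
eef_pos: [0.5049, -0.1512, 0.142]
eef_rot: [0.0, 0.83, 0.558, -0.0]
wrist_force: [-6.3, 1.3, 10.0]
grip_width: 0.0477
```

```bash
python3 st.py
```

```text
Traceback (most recent call last):
  File "st.py", line 2, in <module>
    s,p,R=tool();print(s['time'],p.round(4),'yaw',np.degrees(np.arctan2(R[1,0],R[0,0])).round(2),'F',s['wrist_force'].round(1),'T',s['wrist_torque'].round(2),'eff6',s['effort'].round(2)[5],s['grip_width'].round(4))
                                                                                                                                                                                             ^^^^^^^^^^^^^^^^^^^^^
AttributeError: 'float' object has no attribute 'round'
```

Call:
step_arm(increments=[0,0,0,2,0,0,0,2])

```text
time: 5.35
eef_pos: [0.5049, -0.1511, 0.142]
eef_rot: [0.0, 0.839, 0.544, -0.0]
wrist_force: [-5.6, 1.6, 9.6]
grip_width: 0.0478
```

```bash
python3 st.py
```

```text
Traceback (most recent call last):
  File "st.py", line 2, in <module>
    s,p,R=tool();print(s['time'],p.round(4),'yaw',np.degrees(np.arctan2(R[1,0],R[0,0])).round(2),'F',s['wrist_force'].round(1),'T',s['wrist_torque'].round(2),'eff6',s['effort'].round(2)[5],s['grip_width'].round(4))
                                                                                                                                                                                             ^^^^^^^^^^^^^^^^^^^^^
AttributeError: 'float' object has no attribute 'round'
```

```bash
sed -i "s/,s\['grip_width'\].round(4)//" st.py; python3 st.py
```

```text
5.35 [ 0.5049 -0.1511  0.142 ] yaw 65.87 F [-5.6  1.6  9.6] T [0.22 0.9  0.62] eff6 0.86
```

Call:
step_arm(increments=[0,0,0,1,0,0,0,1])

```text
time: 5.55
eef_pos: [0.5048, -0.1511, 0.142]
eef_rot: [0.0, 0.844, 0.537, -0.0]
wrist_force: [-5.6, 1.6, 9.9]
grip_width: 0.0476
```

```bash
python3 st.py
```

```text
5.55 [ 0.5048 -0.1511  0.142 ] yaw 64.91 F [-5.6  1.6  9.9] T [0.23 0.95 0.9 ] eff6 0.98
```

Call:
step_arm(increments=[0,0,0,1,0,0,0,1])

```text
time: 5.75
eef_pos: [0.5048, -0.1511, 0.142]
eef_rot: [0.0, 0.848, 0.529, -0.0]
wrist_force: [-5.5, 1.0, 9.5]
grip_width: 0.0479
```

```bash
python3 st.py
```

```text
5.75 [ 0.5048 -0.1511  0.142 ] yaw 63.91 F [-5.5  1.   9.5] T [0.21 0.92 0.84] eff6 0.97
```

Call:
step_arm(increments=[0,0,0,1,0,0,0,1])

```text
time: 5.95
eef_pos: [0.5048, -0.1511, 0.142]
eef_rot: [0.0, 0.853, 0.522, -0.0]
wrist_force: [-6.3, 0.9, 9.4]
grip_width: 0.0476
```

```bash
python3 st.py
```

```text
5.95 [ 0.5048 -0.1511  0.142 ] yaw 62.9 F [-6.3  0.9  9.4] T [0.26 0.92 0.8 ] eff6 0.92
```

Call:
step_arm(increments=[0,0,0,1,0,0,0,1])

```text
time: 6.15
eef_pos: [0.5048, -0.1511, 0.142]
eef_rot: [0.0, 0.858, 0.514, -0.0]
wrist_force: [-5.1, 1.7, 11.0]
grip_width: 0.0474
```

```bash
python3 st.py
```

```text
6.15 [ 0.5048 -0.1511  0.142 ] yaw 61.9 F [-5.1  1.7 11. ] T [0.24 0.87 0.78] eff6 0.89
```

Call:
step_arm(increments=[0,0,0,1,0,0,0,1])

```text
time: 6.35
eef_pos: [0.5048, -0.1511, 0.142]
eef_rot: [0.0, 0.862, 0.507, -0.0]
wrist_force: [-5.8, 0.9, 10.1]
grip_width: 0.0476
```

```bash
python3 st.py
```

```text
6.35 [ 0.5048 -0.1511  0.142 ] yaw 60.9 F [-5.8  0.9 10.1] T [0.27 0.95 0.76] eff6 0.91
```

Call:
step_arm(increments=[0,0,0,0.7,0,0,0,0.7])

```text
time: 6.55
eef_pos: [0.5048, -0.1511, 0.142]
eef_rot: [0.0, 0.865, 0.502, -0.0]
wrist_force: [-5.3, 2.4, 10.6]
grip_width: 0.0476
```

```bash
python3 st.py
```

```text
6.55 [ 0.5048 -0.1511  0.142 ] yaw 60.24 F [-5.3  2.4 10.6] T [0.27 0.94 1.01] eff6 1.06
```

Call:
step_arm(increments=[0,0,0,0.7,0,0,0,0.7])

```text
time: 6.75
eef_pos: [0.5048, -0.1511, 0.142]
eef_rot: [0.001, 0.868, 0.497, -0.0]
wrist_force: [-5.8, 0.9, 10.7]
grip_width: 0.0481
```

```bash
python3 st.py
```

```text
6.75 [ 0.5048 -0.1511  0.142 ] yaw 59.56 F [-5.8  0.9 10.7] T [0.34 0.95 1.16] eff6 1.27
```

Call:
step_arm(increments=[0,0,0,0.7,0,0,0,0.7])

```text
time: 6.95
eef_pos: [0.5048, -0.1511, 0.142]
eef_rot: [0.001, 0.871, 0.492, -0.001]
wrist_force: [-5.6, 1.2, 9.2]
grip_width: 0.0476
```

```bash
python3 st.py
```

```text
6.95 [ 0.5048 -0.1511  0.142 ] yaw 58.89 F [-5.6  1.2  9.2] T [0.34 0.9  1.46] eff6 1.51
```

The torque fell to about 0.78 N m, then jumped to 1.46 N m, which is the click. I'll release, lift and look.

Call:
step_arm(increments=[0,0,0,-1.5,0,0,0,-1.5])

```text
time: 7.15
eef_pos: [0.5048, -0.1511, 0.142]
eef_rot: [0.0, 0.865, 0.501, -0.0]
wrist_force: [-6.4, 2.6, 9.7]
grip_width: 0.0478
```

Call:
step_arm(increments=[0,0,0,0,0,0,0,0,0,0,0,0,0,0,0,0,0,0,0,0], grip=1)

```text
time: 7.65
eef_pos: [0.5049, -0.1509, 0.1402]
eef_rot: [-0.0, 0.865, 0.502, 0.0]
wrist_force: [-0.3, -1.2, 0.6]
grip_width: 0.0852
```

Call:
step_arm(increments=[0,0,-0.03,0,0.01,0,-0.07,8,0.01,0,-0.11,16,0.01,0,-0.14,24,0.01,0,-0.14,30,0.01,0,-0.14,30])

```text
time: 8.25
eef_pos: [0.5104, -0.1424, 0.2815]
eef_rot: [0.001, 0.966, 0.26, 0.001]
wrist_force: [0.3, -0.4, -0.7]
grip_width: 0.0855
```

```bash
python3 st.py
python3 - <<'E'
from h import *
M=cam('wrist'); im,d=camera('wrist'); save(im,'w2.png'); P=pts('wrist',d,M); np.savez('w2.npz',P=P,K=M[0],R=M[1],t=M[2])
E
```

```text
8.25 [ 0.5104 -0.1424  0.2815] yaw 30.16 F [ 0.3 -0.4 -0.7] T [-0.07  0.03 -0.  ] eff6 1.13
```

View pics/w2.png

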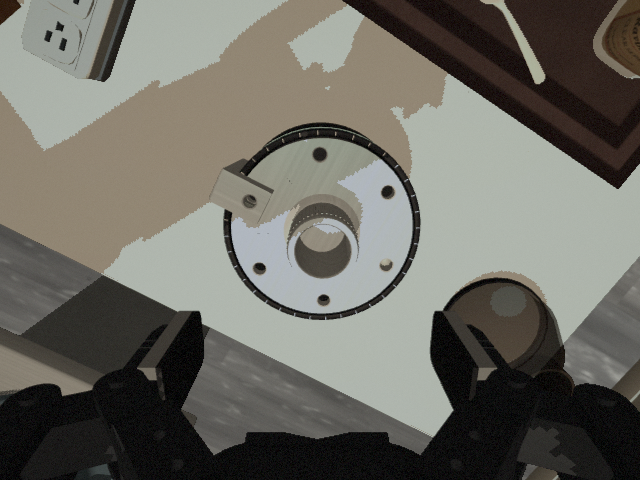

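The guide hole at (250,201) now shows dark, with a collar hole beneath it. It was light before. The five visible collar holes are at (320,154), (388,192), (386,265), (324,300) and (259,268).

Run:
```python
from holes import *
z=np.load('w2.npz'); M=(z['K'],z['R'],z['t'])
im=cv2.cvtColor(cv2.imread('pics/w2.png'),cv2.COLOR_BGR2RGB)
c,ph,res,o=fit(im,M,[.503,-.149],[(320,154),(388,192),(324,300),(259,268)])
print(c,'phase',ph,res.round(1),o.tolist())
g=cv2.cvtColor(im,cv2.COLOR_RGB2GRAY)[191:212,240:261].astype(float)
m=(g<(g.min()+np.median(g))/2); v,u=np.nonzero(m); uv=((u.min()+u.max())/2+240,(v.min()+v.max())/2+191)
L=ray(None,uv,.143,M); print(uv,m.sum(),np.ptp(u),np.ptp(v),'lug hole',L,'bearing',np.degrees(np.arctan2(*(L[:2]-c)[::-1])),np.hypot(*(L[:2]-c)))
```

```text
[ 0.50523308 -0.15062639] phase 31.901906187417413 [ 0.3 -0.1  0.3  0.1 -0.  -0.   0.2 -0.2] [[319.5, 154.0], [387.5, 192.0], [323.5, 300.0], [259.0, 268.0]]
(np.float64(249.0), np.float64(201.0)) 107 12 12 lug hole [ 0.50244829 -0.09034991  0.143     ] bearing 92.64520355440749 0.06034077450051325
```

Call:
step_arm(increments=[0.222,-0.338,0.06,-60,0.222,-0.338,0.06,-60,0.222,-0.338,0.06,-60,0.222,-0.338,0.06,-60,0.222,-0.338,0.06,-60,0.222,-0.338,0.06,-60,0.222,-0.338,0.06,-60,0.222,-0.338,0.06,-60,0.222,-0.338,0.06,-60,0.222,-0.338,0.06,-60,0.222,-0.338,0.06,-60])

```text
time: 9.4
eef_pos: [0.5314, 0.2607, 0.2194]
eef_rot: [-0.0, 0.705, 0.709, -0.001]
wrist_force: [-0.5, -0.1, 0.2]
grip_width: 0.0855
```

```bash
python3 st.py
python3 - <<'E'
from h import *
M=cam('wrist'); im,d=camera('wrist'); save(im,'w3.png'); P=pts('wrist',d,M); np.savez('w3.npz',P=P,K=M[0],R=M[1],t=M[2])
Q=P.reshape(-1,3); k=Q[(abs(Q[:,0]-.533)<.03)&(abs(Q[:,1]-.272)<.03)]
h=k[(k[:,2]>.067)&(k[:,2]<.075)]; print('head top',len(h),cv2.minEnclosingCircle(h[:,:2].astype(np.float32)),np.median(h,0))
for r in silhouettes('wrist','lock_pin')[:2]: print(r['p'],r['bbox'],[ray(None,((r['bbox'][0]+r['bbox'][2])/2,r['bbox'][i]),.07,M) for i in(1,3)])
b=Q[(abs(Q[:,2]-.034)<.004)&(abs(Q[:,0]-.521)<.08)&(abs(Q[:,1]-.25)<.08)][:,:2].astype(np.float32); print(cv2.minAreaRect(b))
E
```

```text
9.4 [0.5314 0.2607 0.2194] yaw 90.27 F [-0.5 -0.1  0.2] T [-0.03  0.   -0.03] eff6 -0.0
head top 423 ((0.5345723628997803, 0.2725040912628174), 0.009189008735120296) [0.53451597 0.27304786 0.07104879]
0.9 [308.9, 192.2, 332.2, 216.4] [array([0.53407055, 0.28424102, 0.07      ]), array([0.5342472, 0.2654562, 0.07     ])]
((0.5231187343597412, 0.2488965392112732), (0.1004117950797081, 0.05424804240465164), 63.71434020996094)
```

View pics/w3.png

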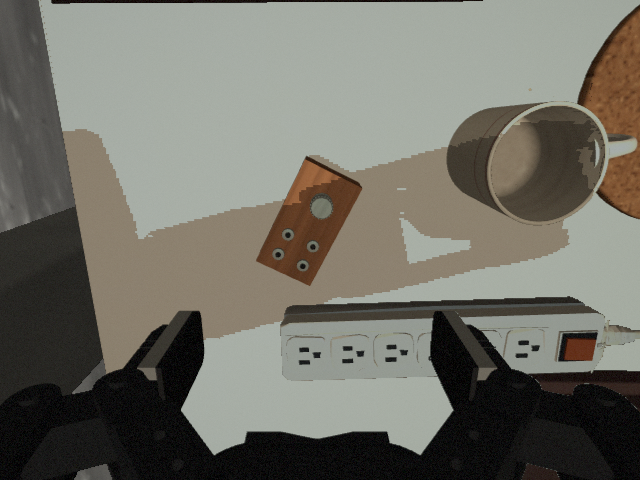

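The pin head is at pixel (321,207), world (0.5345, 0.2725), which agrees with the block's geometry. The mug is well clear. I'll descend and grip the upper part of the head.

Call:
step_arm(increments=[0.012,0.003,0.04,0,0.012,0.003,0.08,0,0.012,0.003,0.115,0,0.012,0.003,0.145,0,0.012,0.003,0.158,0,0.012,0.003,0.163,0,0.012,0.003,0.163,0])

```text
time: 10.2
eef_pos: [0.5354, 0.273, 0.0579]
eef_rot: [0.0, 0.706, 0.708, 0.0]
wrist_force: [0.5, 0.3, 0.7]
grip_width: 0.0855
```

Call:
step_arm(increments=[0,0,0,0,0,0,0,0,0,0,0,0,0,0,0,0,0,0,0,0,0,0,0,0,0,0,0,0,0,0,0,0,0,0,0,0,0,0,0,0], grip=-1, squeeze=40)

```text
time: 11.2
eef_pos: [0.535, 0.2737, 0.0577]
eef_rot: [0.0, 0.706, 0.708, 0.0]
wrist_force: [-0.5, 0.1, 5.5]
grip_width: 0.0158
```

```bash
python3 st.py
```

```text
11.2 [0.535  0.2737 0.0577] yaw 90.2 F [-0.5  0.1  5.5] T [-0.03  0.21  0.08] eff6 -0.0
```

Call:
step_arm(increments=[0,0,-0.01,0,0,0,-0.03,0,0,0,-0.06,0,0,0,-0.1,0,0,0,-0.14,0,0,0,-0.18,0,0,0,-0.2,0,0,0,-0.2,0])

```text
time: 12.0
eef_pos: [0.5364, 0.2741, 0.2618]
eef_rot: [0.002, 0.706, 0.708, 0.003]
wrist_force: [0.4, 0.3, -1.4]
grip_width: 0.0159
```

```bash
python3 st.py
python3 - <<'E'
from h import *
M=cam('wrist'); im,d=camera('wrist'); save(im,'w4.png'); P=pts('wrist',d,M); np.savez('w4.npz',P=P,K=M[0],R=M[1],t=M[2])
s,p,R=tool()
for r in silhouettes('wrist','lock_pin')[:2]:
    print(r['p'],r['bbox']); q=(P[r['pixels']&(d>0)]-p)@R; print(np.percentile(q,[2,50,98],axis=0).round(4))
print('tip expected px',proj(None,p+R@np.array([-.001,0,.0497]),M))
cv2.imwrite('pics/w4c.png',cv2.resize(cv2.imread('pics/w4.png')[280:480,170:470],(750,500)))
E
```

```text
12.0 [0.5364 0.2741 0.2618] yaw 90.2 F [ 0.4  0.3 -1.4] T [-0.03 -0.01 -0.02] eff6 0.0
0.89 [297.4, 267.3, 339.1, 348.7]
[[-0.0072 -0.006  -0.0171]
 [ 0.0028  0.0014 -0.0152]
 [ 0.008   0.0086  0.0362]]
tip expected px [[313.78031092 269.98562825]]
```

View pics/w4c.png

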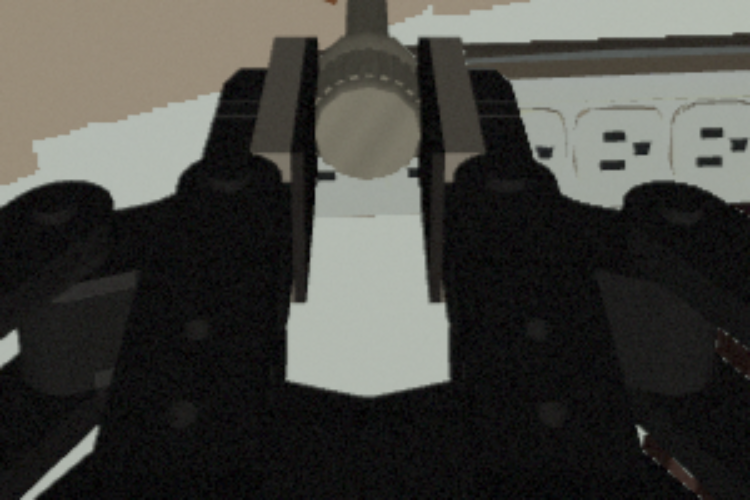

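```bash
cat > pin.py <<'E'
from h import *
def pinpose(tag):
    s,p,R=tool(); M=cam('wrist'); im,d=camera('wrist'); save(im,tag+'.png'); P=pts('wrist',d,M)
    r=silhouettes('wrist','lock_pin')[0]; m=r['pixels']&(d>0); q=(P[m]-p)@R
    top=q[(q[:,2]<-.0135)&(q[:,2]>-.021)]; print('p',r['p'],'head top z',np.median(top[:,2]),'centre',cv2.minEnclosingCircle(top[:,:2].astype(np.float32)))
    sh=q[(q[:,2]>.008)&(q[:,2]<.04)]
    # fit cylinder r=4mm: axis x=a+b z, y=c+e z
    f=lambda w:np.hypot(sh[:,0]-w[0]-w[1]*sh[:,2],sh[:,1]-w[2]-w[3]*sh[:,2])-.004
    w=least_squares(f,[-.001,0,0,0],loss='soft_l1',f_scale=.0005).x
    print('shank',len(sh),w.round(4),'nose tool xy',w[0]+.045*w[1],w[2]+.045*w[3]); return s,p,R,M,im,d,P
if __name__=='__main__': pinpose('w5')
E
python3 pin.py
```

```text
p 0.67 head top z -0.013811513370367148 centre ((0.0004139849916100502, 0.000663053011521697), 0.009310443885624409)
shank 315 [-0.0014  0.0001  0.0001 -0.0076] nose tool xy -0.0014038567898200902 -0.00024263373524451893
```

Call:
step_arm(increments=[-0.03,-0.003,0,0,-0.07,-0.007,0,0,-0.11,-0.011,0,0,-0.15,-0.015,0,0,-0.19,-0.019,0,0,-0.23,-0.023,0,0,-0.27,-0.027,0,0,-0.305,-0.03,0,0,-0.335,-0.033,0.01,0,-0.355,-0.035,0.03,0,-0.363,-0.035,0.05,0,-0.363,-0.035,0.055,0,-0.363,-0.035,0.055,0,-0.363,-0.035,0.055,0])

```text
time: 13.6
eef_pos: [0.5011, -0.0889, 0.2025]
eef_rot: [-0.0, 0.706, 0.709, 0.0]
wrist_force: [0.2, -0.2, -0.8]
grip_width: 0.0159
```

```bash
python3 st.py
python3 - <<'E'
from pin import *
s,p,R,M,im,d,P=pinpose('w6')
np.savez('w6.npz',P=P,K=M[0],R=M[1],t=M[2])
print('hole px',proj(None,[.5026,-.0902,.143],M),'nose px',proj(None,p+R@[-.0014,0,.048],M))
cv2.imwrite('pics/w6c.png',cv2.resize(cv2.imread('pics/w6.png')[180:360,220:420],(750,675))[:600])
E
```

```text
13.6 [ 0.5011 -0.0889  0.2025] yaw 90.24 F [ 0.2 -0.2 -0.8] T [ 0.06 -0.02 -0.01] eff6 0.0
p 0.87 head top z -0.013822611453605919 centre ((-0.0004529875295702368, 0.00021569094678852707), 0.00831323117017746)
shank 309 [-0.0013 -0.0051 -0.0001  0.0016] nose tool xy -0.0015205724653099164 -6.260183125608231e-05
hole px [[319.16494985 265.25055399]] nose px [[316.40403945 273.10311916]]
```

View pics/w6c.png

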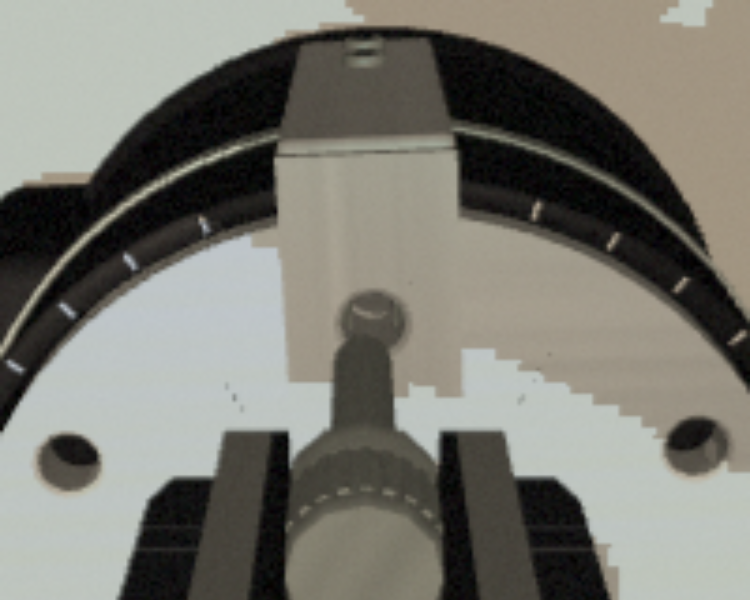

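The guide hole shows at (319.5,265.3), exactly where predicted, and the pin is upright. The nose is about 1.6 mm short in world x, so I'll correct that and descend gently.

Call:
step_arm(increments=[0,0.0016,0,0,0,0.0016,0.004,0,0,0.0016,0.008,0,0,0.0016,0.008,0,0,0.0016,0.008,0], squeeze=60)

```text
time: 14.2
eef_pos: [0.5023, -0.0894, 0.194]
eef_rot: [-0.0, 0.706, 0.708, -0.0]
wrist_force: [0.6, 0.0, -0.4]
grip_width: 0.0149
```

```bash
python3 st.py
```

```text
14.2 [ 0.5023 -0.0894  0.194 ] yaw 90.2 F [ 0.6  0.  -0.4] T [-0.03  0.04  0.03] eff6 0.0
```

Call:
step_arm(increments=[0,0,0.002,0,0,0,0.004,0,0,0,0.006,0,0,0,0.006,0])

```text
time: 14.6
eef_pos: [0.5023, -0.0894, 0.1878]
eef_rot: [-0.0, 0.706, 0.708, -0.0]
wrist_force: [-0.9, -0.5, -0.7]
grip_width: 0.0148
```

```bash
python3 st.py
```

```text
14.6 [ 0.5023 -0.0894  0.1878] yaw 90.19 F [-0.9 -0.5 -0.7] T [ 0.02  0.02 -0.06] eff6 0.0
```

Call:
step_arm(increments=[0.0004,0.0003,0.001,0,0.0004,0.0003,0.002,0,0.0004,0.0003,0.003,0,0.0004,0.0003,0.003,0])

```text
time: 15.0
eef_pos: [0.5027, -0.0891, 0.1851]
eef_rot: [-0.0, 0.706, 0.708, -0.0]
wrist_force: [-0.5, -0.1, -0.8]
grip_width: 0.0153
```

Call:
step_arm(increments=[0,0,0.001,0,0,0,0.002,0,0,0,0.003,0,0,0,0.003,0])

```text
time: 15.4
eef_pos: [0.5027, -0.0891, 0.1821]
eef_rot: [-0.0, 0.706, 0.708, -0.0]
wrist_force: [-0.4, 0.8, 0.1]
grip_width: 0.0151
```

Call:
step_arm(increments=[0,0,0.001,0,0,0,0.002,0,0,0,0.002,0])

```text
time: 15.7
eef_pos: [0.503, -0.0892, 0.1806]
eef_rot: [0.0, 0.706, 0.708, 0.0]
wrist_force: [-1.4, -0.2, 2.4]
grip_width: 0.015
```

```bash
python3 st.py
```

```text
15.7 [ 0.503  -0.0892  0.1806] yaw 90.2 F [-1.4 -0.2  2.4] T [-0.03  0.18  0.  ] eff6 -0.0
```

Call:
step_arm(increments=[0,0,0.0007,0,0,0,0.0015,0,0,0,0.0015,0])

```text
time: 16.0
eef_pos: [0.5028, -0.0891, 0.1786]
eef_rot: [-0.0, 0.706, 0.708, 0.0]
wrist_force: [-0.7, 0.2, 1.1]
grip_width: 0.0151
```

Call:
step_arm(increments=[0,0,0.0005,0,0,0,0.001,0,0,0,0.001,0])

```text
time: 16.3
eef_pos: [0.5028, -0.0891, 0.1777]
eef_rot: [-0.0, 0.706, 0.708, -0.0]
wrist_force: [0.0, 0.0, 1.2]
grip_width: 0.015
```

Call:
step_arm(increments=[0,0,0.0005,0,0,0,0.001,0,0,0,0.001,0])

```text
time: 16.6
eef_pos: [0.5028, -0.0891, 0.1767]
eef_rot: [-0.0, 0.706, 0.708, -0.0]
wrist_force: [-0.7, -0.2, 0.4]
grip_width: 0.0147
```

Call:
step_arm(increments=[0,0,0.0005,0,0,0,0.001,0,0,0,0.001,0])

```text
time: 16.9
eef_pos: [0.5028, -0.0891, 0.1757]
eef_rot: [-0.0, 0.706, 0.708, -0.0]
wrist_force: [0.8, 0.2, 2.0]
grip_width: 0.0148
```

Call:
step_arm(increments=[0,0,0.0005,0,0,0,0.001,0,0,0,0.001,0])

```text
time: 17.2
eef_pos: [0.5028, -0.0891, 0.1747]
eef_rot: [-0.0, 0.706, 0.708, -0.0]
wrist_force: [0.2, 0.5, 1.2]
grip_width: 0.0149
```

Call:
step_arm(increments=[0,0,0.0005,0,0,0,0.001,0,0,0,0.001,0])

```text
time: 17.5
eef_pos: [0.5028, -0.0891, 0.1737]
eef_rot: [-0.0, 0.706, 0.708, -0.0]
wrist_force: [-0.4, 1.2, 2.4]
grip_width: 0.0151
```

Call:
step_arm(increments=[0,0,0.0005,0,0,0,0.001,0,0,0,0.001,0])

```text
time: 17.8
eef_pos: [0.5028, -0.0891, 0.1727]
eef_rot: [-0.0, 0.706, 0.708, -0.0]
wrist_force: [0.5, 0.0, 1.6]
grip_width: 0.0149
```

Call:
step_arm(increments=[0,0,0.0005,0,0,0,0.001,0,0,0,0.001,0])

```text
time: 18.1
eef_pos: [0.5028, -0.0891, 0.1717]
eef_rot: [-0.0, 0.706, 0.708, -0.0]
wrist_force: [0.0, 0.4, 1.7]
grip_width: 0.0154
```

Call:
step_arm(increments=[0,0,0.0005,0,0,0,0.001,0,0,0,0.001,0])

```text
time: 18.4
eef_pos: [0.5028, -0.0891, 0.1707]
eef_rot: [-0.0, 0.706, 0.708, -0.0]
wrist_force: [-0.2, 0.2, 1.3]
grip_width: 0.0151
```

Call:
step_arm(increments=[0,0,0.0005,0,0,0,0.001,0,0,0,0.001,0])

```text
time: 18.7
eef_pos: [0.5028, -0.0891, 0.1697]
eef_rot: [-0.0, 0.706, 0.708, -0.0]
wrist_force: [0.4, 0.1, 2.5]
grip_width: 0.0149
```

Call:
step_arm(increments=[0,0,0.0005,0,0,0,0.001,0,0,0,0.0015,0,0,0,0.0015,0])

```text
time: 19.1
eef_pos: [0.5028, -0.0891, 0.1682]
eef_rot: [-0.0, 0.706, 0.708, -0.0]
wrist_force: [0.4, -0.7, 1.7]
grip_width: 0.0149
```

Call:
step_arm(increments=[0,0,0.0005,0,0,0,0.001,0,0,0,0.0015,0,0,0,0.0015,0])

```text
time: 19.5
eef_pos: [0.5028, -0.0891, 0.1667]
eef_rot: [-0.0, 0.706, 0.708, -0.0]
wrist_force: [-0.1, -0.1, 2.1]
grip_width: 0.0147
```

Call:
step_arm(increments=[0,0,0.0005,0,0,0,0.001,0,0,0,0.0015,0,0,0,0.0015,0])

```text
time: 19.9
eef_pos: [0.5028, -0.0891, 0.1652]
eef_rot: [-0.0, 0.706, 0.708, -0.0]
wrist_force: [-0.6, 0.4, 1.9]
grip_width: 0.015
```

Call:
step_arm(increments=[0,0,0.0005,0,0,0,0.001,0,0,0,0.0015,0,0,0,0.0015,0])

```text
time: 20.3
eef_pos: [0.5028, -0.0891, 0.1637]
eef_rot: [-0.0, 0.706, 0.708, -0.0]
wrist_force: [-0.2, -0.3, 2.3]
grip_width: 0.0147
```

```bash
python3 st.py
```

```text
20.3 [ 0.5028 -0.0891  0.1637] yaw 90.19 F [-0.2 -0.3  2.3] T [-0.01  0.05  0.05] eff6 -0.0
```

Everything is free. The full shank is in the collar with no side load, so I'll carry on down.

Call:
step_arm(increments=[0,0,0.001,0,0,0,0.002,0,0,0,0.003,0,0,0,0.004,0,0,0,0.004,0])

```text
time: 20.8
eef_pos: [0.5027, -0.0891, 0.1595]
eef_rot: [-0.0, 0.706, 0.708, -0.0]
wrist_force: [0.1, -0.3, 1.1]
grip_width: 0.015
```

Call:
step_arm(increments=[0,0,0.001,0,0,0,0.002,0,0,0,0.003,0,0,0,0.004,0,0,0,0.004,0])

```text
time: 21.3
eef_pos: [0.5027, -0.0891, 0.1555]
eef_rot: [-0.0, 0.706, 0.708, -0.0]
wrist_force: [-0.1, 0.7, 0.3]
grip_width: 0.0151
```

Call:
step_arm(increments=[0,0,0.001,0,0,0,0.002,0,0,0,0.003,0,0,0,0.004,0,0,0,0.004,0])

```text
time: 21.8
eef_pos: [0.5027, -0.0891, 0.1515]
eef_rot: [-0.0, 0.706, 0.708, -0.0]
wrist_force: [-0.3, -1.4, 1.2]
grip_width: 0.0148
```

Call:
step_arm(increments=[0,0,0.001,0,0,0,0.0015,0,0,0,0.0015,0])

```text
time: 22.1
eef_pos: [0.5028, -0.0891, 0.1502]
eef_rot: [-0.0, 0.706, 0.708, -0.0]
wrist_force: [0.3, -0.9, 0.9]
grip_width: 0.015
```

```bash
python3 st.py
```

```text
22.1 [ 0.5028 -0.0891  0.1502] yaw 90.2 F [ 0.3 -0.9  0.9] T [-0.07  0.05 -0.02] eff6 -0.0
```

Call:
step_arm(increments=[0,0,0.0005,0,0,0,0.001,0,0,0,0.001,0])

```text
time: 22.4
eef_pos: [0.5028, -0.0891, 0.1492]
eef_rot: [-0.0, 0.706, 0.708, -0.0]
wrist_force: [-0.1, -0.4, 1.9]
grip_width: 0.0149
```

Call:
step_arm(increments=[0,0,0.0005,0,0,0,0.001,0,0,0,0.001,0])

```text
time: 22.7
eef_pos: [0.5029, -0.0892, 0.149]
eef_rot: [0.0, 0.706, 0.708, -0.0]
wrist_force: [-2.9, 0.3, 9.2]
grip_width: 0.0148
```

Call:
step_arm(increments=[0,0,0.0005,0,0,0,0.001,0,0,0,0.001,0])

```text
time: 23.0
eef_pos: [0.5029, -0.0892, 0.1489]
eef_rot: [0.0, 0.706, 0.708, -0.0]
wrist_force: [-6.6, 1.8, 15.5]
grip_width: 0.0148
```

The force stepped up to 15 N at TCP z 0.149, the height expected for a seated head. I'll relieve the load, let go, lift and check.

Call:
step_arm(increments=[0,0,-0.0018,0,0,0,-0.0018,0])

```text
time: 23.2
eef_pos: [0.5028, -0.0891, 0.1491]
eef_rot: [0.0, 0.706, 0.708, 0.0]
wrist_force: [0.4, -0.0, 3.3]
grip_width: 0.0151
```

Call:
step_arm(increments=[0,0,0,0,0,0,0,0,0,0,0,0,0,0,0,0,0,0,0,0,0,0,0,0], grip=1)

```text
time: 23.8
eef_pos: [0.5029, -0.0891, 0.1491]
eef_rot: [0.0, 0.706, 0.708, 0.0]
wrist_force: [0.3, 0.6, -0.4]
grip_width: 0.0849
```

Call:
step_arm(increments=[0,0,-0.02,0,0,0,-0.06,0,0,0,-0.1,0,0,0,-0.13,0,0,0,-0.13,0,0,0,-0.13,0])

```text
time: 24.4
eef_pos: [0.5031, -0.0892, 0.2796]
eef_rot: [0.001, 0.706, 0.708, 0.0]
wrist_force: [0.0, 0.6, -1.3]
grip_width: 0.0856
```

```bash
python3 st.py
python3 - <<'E'
from h import *
M=cam('wrist'); im,d=camera('wrist'); save(im,'w7.png'); P=pts('wrist',d,M); Q=P.reshape(-1,3)
n=(abs(Q[:,0]-.5026)<.014)&(abs(Q[:,1]+.09)<.03)
h=Q[n&(Q[:,2]>.152)]; t=h[h[:,2]>.158]; print('head top',np.median(t,0),cv2.minEnclosingCircle(t[:,:2].astype(np.float32)))
l=Q[n&(abs(Q[:,2]-.1435)<.004)&(Q[:,1]>-.078)]; print('lug top',np.median(l,0))
cv2.imwrite('pics/w7c.png',cv2.resize(cv2.imread('pics/w7.png')[130:290,220:420],(750,600)))
E
```

```text
24.4 [ 0.5031 -0.0892  0.2796] yaw 90.2 F [ 0.   0.6 -1.3] T [-0.   -0.01 -0.01] eff6 -0.0
head top [ 0.50261035 -0.07841697  0.36095396] ((0.5027126669883728, -0.0810486376285553), 0.018646037206053734)
lug top [ 0.50209885 -0.06977751  0.14396267]
```

View pics/w7c.png

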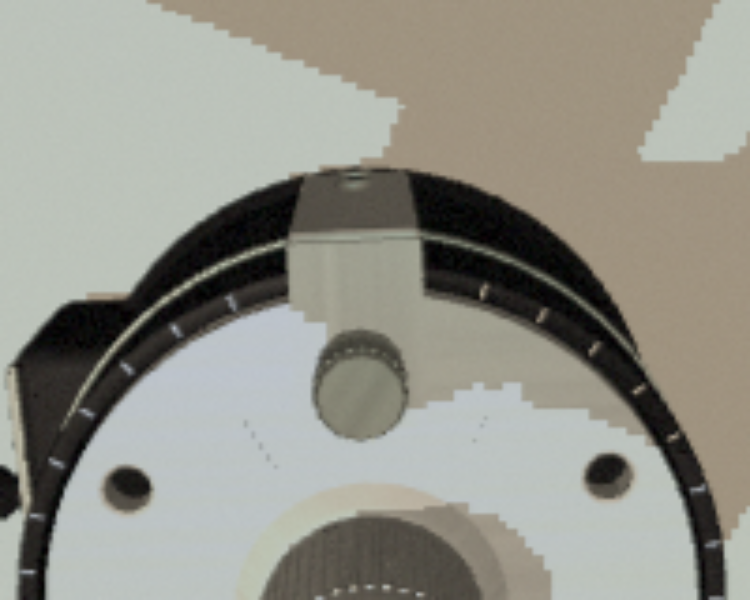

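Run:
```python
from h import *
M=cam('wrist'); im,d=camera('wrist'); P=pts('wrist',d,M); Q=P.reshape(-1,3)
n=(abs(Q[:,0]-.5026)<.014)&(abs(Q[:,1]+.09)<.013)
t=Q[n&(Q[:,2]>.158)&(Q[:,2]<.18)]; print('head top',len(t),np.median(t,0),cv2.minEnclosingCircle(t[:,:2].astype(np.float32)))
l=Q[(abs(Q[:,0]-.5026)<.01)&(abs(Q[:,2]-.1435)<.004)&(abs(Q[:,1]+.074)<.006)]; print('lug top',len(l),np.median(l,0))
```

```text
head top 512 [ 0.50267918 -0.089626    0.16218887] ((0.5024681091308594, -0.09027567505836487), 0.009292958304286003)
lug top 442 [ 0.50261792 -0.07400966  0.14422752]
```

The head top is 18.0 mm above the lug top, which is exactly the head's height, so the pin is fully home. I'm handing in.

```bash
python3 -c "
from workcell import *
print(sign_off())"
```

```text
the job is handed in; nothing more can be done
None
```

The lock pin is through the lug and the collar with its head fully down on the lug. I handed the job in with the gripper open and well clear, at about 24.5 s of the 72 s allowed.

- **Collar:** I turned it about 30° by the throat. The drag fell to about 0.76 N m, then jumped to about 1.46 N m at the click. In the picture afterwards the nearest hole was within 0.3–0.8° of the lug's bearing.
- **Pin:** I gripped it by the upper part of its head, moved it over and lowered it in small steps. The readings stayed under about 3 N while it passed through the clip and the collar. They rose to about 15 N only when the head met the lug, at the expected height.
- **Last checks:**
  - Seat: the head top measured 18.0 mm above the lug top, which equals the head's height.
  - Position: the head centre was within about 0.3 mm of the hole position measured earlier.
  - Disagreement: my first head-height reading was wrong (0.361 m) because the depth filter picked up stray points. I measured again with a narrower filter.
  - Not measured: I did not re-measure the hopper and mug at the end; the arm never went near them.

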